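# Close up the press blocks and make a dry stroke

## Robot

A 6-joint arm with a two-finger parallel gripper is mounted at the origin on the work surface. World frame = base frame: x ahead of the robot, y to its left, z up, the work surface at z = 0. Lengths are in mm, angles in degrees, forces in N, time in s.
With the tool pointing down it reaches from about 300 to 850 mm from the base axis. Payload 4.2 kg.
Tool frame: the origin (TCP) lies midway between the tips of the shut fingers; the grasp point (between the pads) lies 19 mm behind it; z points along the fingers, y is the line along which they close (so a half turn about z gives the same grasp; the last joint's range is limited). The gripper opens to 91 mm and grips with 3 to 60 N. Pads are 32 mm wide; open, the fingers measure 118 mm over their backs; the gripper's body (76 mm by 178 mm) begins 60 mm behind the grasp point.
Start: joints at [68.812, 18.312, 89.639, -0, 72.044, -1.146], TCP at [197.061, 540.194, 213.976] pointing down, gripper open.
Joint ranges: [-177.97, 177.97], [-48.28, 115.42], [12.27, 149.76], [-77.06, 257.06], [2.81, 150.46], [-146.56, 146.56]. Speed limits (degrees/s): [147.25, 147.25, 180, 180, 180, 180].

## Interface

Orientations are given as [roll, pitch, yaw] about the fixed x, y, z axes, in that order (R = Rz(yaw) Ry(pitch) Rx(roll)).
In Python, from workcell import env gives the robot as it stands.
- The arm moves only by the tool send_rows, never from a script. Its argument "steps" is a list that holds one entry, the list of rows, each a list of 5 numbers: the shift along the tool's x, y, z scaled (see below), then the turn about the tool's z scaled (see below), then the opening, from 0 (shut) to 1 (fully open). In form: [[[dx, dy, dz, yaw, fingers], ...]]. A call has 1 to 5 rows; each row shifts and turns the commanded pose from where the row before left it, along the tool's axes as they then stand; what a row does not reach is not made up. The controller multiplies each number of a shift by 0.04 m and each number of a turn by 0.12 rad. A row lasts 1/12 s, in which the tool goes at most 41.7 mm and 7.16 degrees, less where a joint would pass 70% of its speed; a pose out of reach is approached as far as the arm can. A call with a number of a shift or a turn outside -1 to 1 is refused whole. A call with a gripper value outside its range is refused whole. The fingers move at their own pace and stop on an object; "squeeze" is the grip in N (left out, the last holds). Time passes only in rows, so rows that do not move let the fingers close. It gives the time, the measured TCP pose, the force, the opening and the grip force at its end, in the units of the state.
- env.state(): the state, without advancing time (a new reading comes with each control period).
- env.grab_frame(name): name is "scene" or "side" or "wrist"; returns a dict with "pixels" (384x512x3 uint8, red, green, blue), "depth" (384x512 float32, mm along the optical axis (not along the pixel's ray), 0 where there is no reading), "intrinsics" (3x3 intrinsics, pixels), "cam_to_world" (4x4, takes a point from camera to world coordinates). Camera axes: x right, y down, z forward; pixel columns grow to the right and rows downward; lengths in mm; the calibration is good to about 2 mm. A picture is of the moment at which its call begins.
- env.job_done(): hands the job in; it is judged then, once.
The state is a dict: "time_s": time; "qpos": joint angles; "qvel": joint speeds; "effort": joint torques, N m; "ee_pos": TCP position; "ee_rot": TCP orientation; "force": force on the tool from outside, world axes, zero at the start; "torque": the same for the moment, N m; "gripper_width": finger opening in mm; "gripper_force": force on a finger pad.
Only numpy, scipy, OpenCV 4.12 (cv2) and the standard library are available. Lean on these libraries where they do the work, as an engineer would, in place of code of your own. Each camera call takes 0.05 s, during which the arm holds its last target. There are 200 camera calls.

## Task

Under the head of the yellow bench press, slide the loose aluminium block (red stripes) along the bed until its long side sits flush against the long side of the blue block with no gap left and their ends roughly in line; push gently, because the blue block is only lightly clamped and must not be shoved out of its place. Then press the yellow foot-valve pedal all the way down to its stop, hold it there for about a second for a dry stroke of the ram, and let it come back up. Leave the oiler, the spanner and the brass bush where they are.

Things in the scene. Friction and masses are not known exactly. Their poses are not given: they have to be found in the camera images.
- press: Fixed yellow bench press. Origin: on the bench under the middle of its bed; x runs front (robot side) to back, y across, z up. Dark bed 180 (x) by 450 (y) mm, top 40 mm up. Two uprights 70 (x) by 25 (y), inner faces at y = +-200 mm, 360 high. Seen from above the head beam covers the blocks, so the tool must lean back and reach in from the front.
- head (a point): Middle of the underside of the press's yellow head beam, 260 mm above the bench. The beam spans the uprights, 70 mm deep in x (35 to each side), 85 high; a cylinder and gauge stand on it up to 525 mm. Here the steel ram, 34 mm diameter, hangs down 55 mm; it comes down up to 109 mm more while the pedal is pressed and goes back with it.
- clamped_block: Blue block lightly clamped to the press bed (it slips along its y if pushed with over about 20 N), 100 (x) by 45 (y) by 45 (z) mm, two screw heads (3 mm high) on top. Origin: centre of its underside, on the bed. It stands on either side of the loose block; its long sides face +y and -y.
- loose_block: Loose aluminium block with two red stripes across its top, 100 (x) by 45 (y) by 45 (z) mm, 0.3 to 0.95 kg (it may be hollow), lying on the press bed, 15 to 90 mm clear of the blue block and a little skewed. Origin: centre of its underside; x along its 100 mm length.
- pedal (a joint): Angle of the yellow pedal plate of the foot valve: 0 when up, 0.26 rad fully down at its stop; a spring brings it back. Needs about 9 N at the tread.
- tread (a point): Point in the middle of the ribbed tread, on the top surface of the pedal plate, where to press; it sinks about 40 mm to the stop. The plate is 190 mm long, 90 wide, 8 thick, hinged at its far end (155 mm beyond this point), and rises at 0.32 rad (18 degrees) towards the robot when up. x axis: from tread to hinge, level when up.
- foot_valve: Fixed black base under the pedal, 230 (x) by 110 (y) by 22 mm high, on the bench beside the press. Origin: centre of its underside; x points towards the hinge end.
- oiler: Red oil bottle with yellow cap, 48 mm diameter, 130 high, standing on the bench. Origin: centre of its underside. Bystander.
- spanner: Steel spanner, 180 mm long, lying on the bench in front of the press. Origin: its underside near its middle; x along its length. Bystander.
- bush: Brass bush, a ring 48 mm outside, 30 mm bore, 30 high, standing on the bench. Origin: centre of its underside. Bystander.
Things that resemble listed ones, but are neither listed nor needed, are in the scene too. What is meant by the loose_block is not green, and is the smaller of those in its own colour.

How it is judged (in metres and radians):
On the way, in this order (a step that is already met when the one before it is completed fails the run):
1. the loose block is flush against the blue block (y of loose_block in the frame of clamped_block between -0.0465 and 0.0465 m and x of loose_block in the frame of clamped_block between -0.015 and 0.015 m and z of loose_block in the frame of clamped_block between -0.003 and 0.003 m and angle between the x axis of loose_block and the x axis of clamped_block, either way round below 0.03 rad and angle between loose_block's own z axis and vertical below 0.05 rad), for 0.3 s.
2. the pedal is held down at its stop (value of joint pedal above 0.235 rad), for 0.5 s.
At the end, for the whole second after the job is handed in: Loose block at rest on the bed, flush against a long side of the blue block: gap under 1.5 mm, parallel within 0.03 rad, ends in line within 15 mm; blue block within 2.5 mm of its start; pedal back up (under 0.03 rad); oiler upright; oiler, spanner and bush within 20 mm of their starts (all of step 1 and value of joint pedal below 0.03 rad and distance of clamped_block from where it was at the start of the episode below 0.0025 m and linear speed of loose_block below 0.01 m/s and angle between oiler's own z axis and vertical below 0.1 rad and distance of each of oiler, spanner, bush from where it was at the start of the episode below 0.02 m); the robot touches nothing.
It fails at once if the blue block is shoved more than 2.5 mm out of its place (distance of clamped_block from where it was at the start of the episode above 0.0025 m).
It fails at once if the pedal is pressed (past half) while the blocks are not flush (value of joint pedal above 0.13 rad and not (y of loose_block in the frame of clamped_block between -0.0465 and 0.0465 m and x of loose_block in the frame of clamped_block between -0.015 and 0.015 m and z of loose_block in the frame of clamped_block between -0.003 and 0.003 m and angle between the x axis of loose_block and the x axis of clamped_block, either way round below 0.03 rad and angle between loose_block's own z axis and vertical below 0.05 rad)).
It fails at once if a bystander is moved more than 30 mm (distance of any of oiler, spanner, bush from where it was at the start of the episode above 0.03 m).
It also fails if it takes over 54 s, if anything falls off the work surface, if the arm or the gripper's body presses on something with over 40 N, if the wrist force passes 120 N, or if a joint passes its speed limit or range.

## Working session

There is one attempt and no reset: what is moved stays moved. The work goes in short steps, Python scripts to look and compute and a tool call to move; the robot and the scene stay as the last step left them, time stands still between calls to the robot, and variables do not carry over. Pictures are saved under pics/ and viewed, at most 10 in all, crops included, and the job is handed in when it is done.

Besides the shell and the picture viewer there is one more tool, called after "Request:" as a command line: name --argument value ..., lists and objects as JSON in quotes. send_rows: Moves the arm, as the interface text tells. Shifts and turns lie within -1 to 1; 1 stands for 0.04 m of shift or 0.12 rad of turn. Its arguments: {"type":"object","properties":{"steps":{"type":"array"},"squeeze":{"type":"number"}},"required":["steps"]}

```bash
ls; mkdir -p pics; cat > h.py <<'E'
import numpy as np, cv2
from workcell import env
def grab(n,save=None):
    f=env.grab_frame(n)
    if save: cv2.imwrite(f'pics/{save}.png',f['pixels'][:,:,::-1])
    K=f['intrinsics'];d=f['depth'];v,u=np.indices(d.shape)
    P=np.stack([(u-K[0,2])/K[0,0]*d,(v-K[1,2])/K[1,1]*d,d,np.ones_like(d)],-1)@np.array(f['cam_to_world']).T
    P=P[...,:3];P[d==0]=np.nan
    return f,P
E
python3 - <<'E'
from h import *
a,P=grab('scene','s1');b,Q=grab('side','d1')
np.savez('f1',P=P,Q=Q,a=a['pixels'],b=b['pixels'])
print(a['cam_to_world'],b['cam_to_world']);print(env.state())
E
```

```text
pics
[[ 8.42701785e-01  4.48669427e-01 -2.97572591e-01  9.13195386e+02]
 [ 5.38363593e-01 -6.97861833e-01  4.72391262e-01 -5.61814554e+02]
 [ 4.28296309e-03 -5.58287209e-01 -8.29636697e-01  1.12181409e+03]
 [ 0.00000000e+00  0.00000000e+00  0.00000000e+00  1.00000000e+00]] [[ 1.35013480e-01 -7.53917722e-01  6.42945899e-01 -9.50347241e+01]
 [-9.90829503e-01 -1.06209294e-01  8.35253332e-02 -1.10267166e+02]
 [ 5.31560072e-03 -6.48326811e-01 -7.61343609e-01  9.84409262e+02]
 [ 0.00000000e+00  0.00000000e+00  0.00000000e+00  1.00000000e+00]]
{'time_s': 0.1, 'qpos': array([ 6.88132800e+01,  1.83466462e+01,  8.96998775e+01,  1.23440819e-03,
        7.20442875e+01, -1.14560291e+00]), 'qvel': array([-0.03543332, -0.10965448, -0.2333333 ,  0.03960748, -0.09483748,
        0.0396408 ]), 'effort': array([ 5.79948355e-04, -4.13327157e+01, -2.32509971e+01,  7.31180725e-02,
        4.20221128e-02, -3.26605277e-05]), 'ee_pos': array([196.87303527, 539.75711773, 213.21458511]), 'ee_rot': array([-1.79909230e+02, -2.98905486e-03,  1.59958499e+02]), 'force': array([ 0.47548158, -0.81537171,  0.30014073]), 'torque': array([-0.01709755, -0.02743862,  0.01297848]), 'gripper_force': 0.0, 'gripper_width': 91.26973573368443}
```

View pics/s1.png

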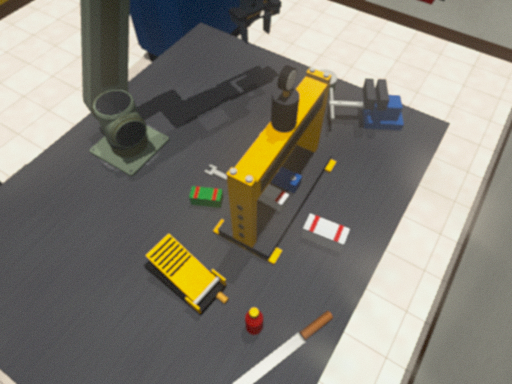

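View pics/d1.png

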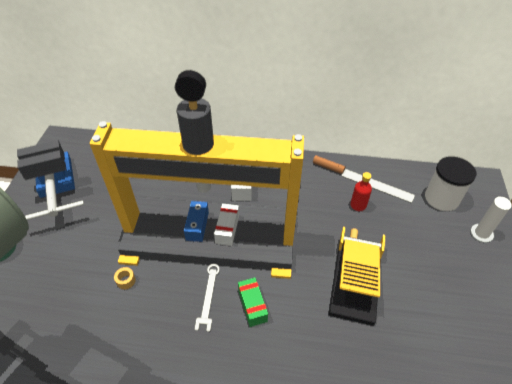

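The side view shows the blue block at px (197,220) with the loose block to its right at (228,224). The spanner is at (208,297), the green decoy at (253,300), the bush at (124,277), the pedal at (360,270) and the oiler at (361,193). A larger red and white decoy sits behind the press.

```bash
python3 - <<'E'
from h import *
z=np.load('f1.npz');Q=z['Q'];P=z['P'];b=z['b'];a=z['a']
hb=cv2.cvtColor(b,cv2.COLOR_RGB2HSV);H,S,V=[hb[...,i].astype(int) for i in range(3)]
def rep(n,m,Q=Q):
    p=Q[m];p=p[~np.isnan(p[:,0])]
    if len(p)<5: print(n,'few');return
    r=cv2.minAreaRect(p[:,:2].astype(np.float32))
    print(n,len(p),'med',np.median(p,0).round(1),'zr',np.percentile(p[:,2],[2,98]).round(1),'rect',np.round(r[0],1),np.round(r[1],1),round(r[2],1), cv2.boxPoints(r).round(0).tolist())
def box(u0,u1,v0,v1):
    m=np.zeros(b.shape[:2],bool);m[v0:v1,u0:u1]=1;return m
zz=Q[...,2]
yel=(H>15)&(H<35)&(S>150)&(V>100)
rep('blue top',box(180,215,195,245)&(zz>80)&(zz<95))
rep('loose top',box(212,245,200,250)&(zz>78)&(zz<95))
rep('bed',box(110,300,190,275)&(abs(zz-40)<5))
rep('beam front top',box(90,310,120,165)&yel&(zz>325)&(zz<360))
rep('green',box(232,275,272,330)&(zz>8))
rep('spanner',box(190,222,260,332)&(zz>3)&(S<60))
rep('bush',box(108,140,262,292)&(zz>15))
rep('pedal',box(325,390,232,300)&yel)
rep('oiler',box(345,378,165,215)&(zz>20))
rep('fvbase',box(325,390,230,320)&(zz>8)&(zz<28))
for uv in [(228,224),(226,240),(229,208),(197,220),(198,205),(195,236),(360,245),(360,270),(360,285),(200,255),(130,240),(290,240)]: print(uv,Q[uv[1],uv[0]].round(1),b[uv[1],uv[0]])
im=cv2.resize(b[150:350,100:400],(780,520),interpolation=cv2.INTER_CUBIC);cv2.imwrite('pics/c1.png',im[:,:,::-1])
E
```

```text
blue top 506 med [566.8 136.1  83.2] zr [80.3 87. ] rect [569.3 121.3] [101.7  79.1] 4.8 [[515.0, 157.0], [522.0, 78.0], [623.0, 86.0], [617.0, 165.0]]
loose top 557 med [565.2  54.6  83.2] zr [79.  86.9] rect [568.7  54.8] [ 45.6 103.4] 89.3 [[517.0, 33.0], [620.0, 31.0], [621.0, 77.0], [517.0, 78.0]]
bed 6899 med [545.9 100.1  38.1] zr [35.3 42.2] rect [592.8 104.4] [236.4 449.8] 2.2 [[466.0, 325.0], [483.0, -125.0], [719.0, -116.0], [702.0, 334.0]]
beam front top 4920 med [554.7 107.1 343. ] zr [329.7 358.4] rect [566.4 103.4] [ 73.9 448.8] 2.3 [[520.0, 326.0], [539.0, -122.0], [612.0, -119.0], [594.0, 329.0]]
green 924 med [370.8 -42.4  42.7] zr [10.2 46.4] rect [400. -41.] [ 82.7 150.5] 88.5 [[324.0, -80.0], [474.0, -84.0], [476.0, -2.0], [326.0, 2.0]]
spanner 593 med [407.2  72.7   5.8] zr [ 3.2 24.4] rect [389.6  93.5] [181.6  83. ] 1.8 [[298.0, 132.0], [300.0, 49.0], [482.0, 55.0], [479.0, 138.0]]
bush 239 med [399.6 286.4  26.6] zr [15.5 31. ] rect [401.2 287. ] [47.4 47.3] 22.3 [[370.0, 300.0], [388.0, 256.0], [432.0, 274.0], [414.0, 318.0]]
pedal 1927 med [ 482.  -289.6   
[... 301 characters left out ...]
568 med [ 413.9 -271.5   19.9] zr [12.1 23.6] rect [ 500.7 -292.6] [110.1 262. ] 83.7 [[364.0, -333.0], [625.0, -362.0], [637.0, -252.0], [376.0, -224.0]]
(228, 224) [553.8  47.3  85.4] [132 134 127]
(226, 240) [520.2  47.6  61.5] [126 127 123]
(229, 208) [607.   54.3  84.1] [226 221 213]
(197, 220) [555.5 129.1  85.2] [28 54 86]
(198, 205) [605.6 137.9  84.1] [176 177 171]
(195, 236) [520.  128.5  63.6] [29 53 83]
(360, 245) [ 562.7 -295.7   46.8] [255 241  83]
(360, 270) [ 467.6 -288.    79.4] [231 182  61]
(360, 285) [ 415.8 -283.4   99.1] [132 106  53]
(200, 255) [479.7 108.6  40.5] [105 104 106]
(130, 240) [502.2 301.9  36.1] [109 108 110]
(290, 240) [ 541.  -115.    64.4] [135 105  34]
```

View pics/c1.png

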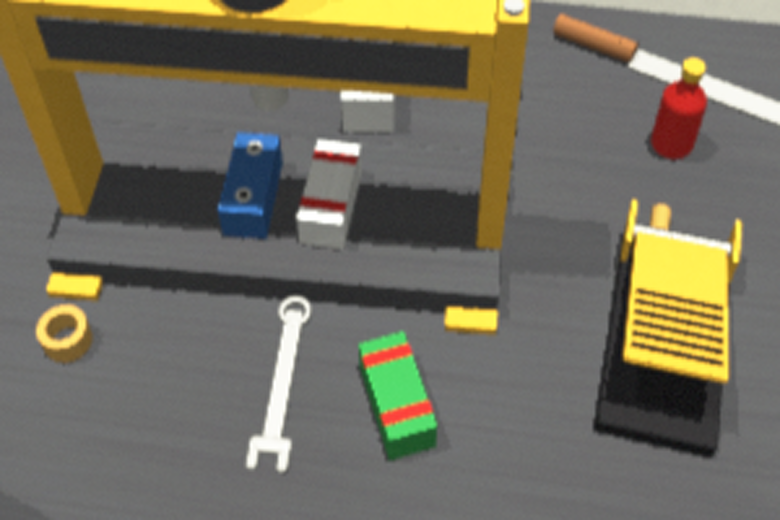

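Request:
send_rows --steps '[[[0,0,-1,0,0],[0,0,-1,0,0],[0,0,-1,0,0]]]'

```text
time_s: 0.35
ee_pos: [196.8, 539.5, 334.4]
ee_rot: [-179.8, -0.0, 160.0]
force: [0.3, 1.5, 0.0]
gripper_width: 74.2
gripper_force: 0.0
```

The crop shows the loose block at about (330,193), the blue block at (250,185) and the green decoy at (398,393), with the beam overhanging the blocks. Tool tilt isn't available in the rows. I'll hold the green decoy as a pusher that reaches under the beam, so I need more exact poses.

```bash
cat >> h.py <<'E'
def rep(n,p,zlo,zhi):
    p=p[~np.isnan(p[:,0])];p=p[(p[:,2]>zlo)&(p[:,2]<zhi)]
    if len(p)<10: print(n,'few',len(p));return
    r=cv2.minAreaRect(p[:,:2].astype(np.float32))
    c=np.array(sorted(cv2.boxPoints(r).tolist()))
    print(n,len(p),'z',np.median(p[:,2]).round(1),'c',np.round(r[0],1),'wh',np.round(r[1],1),'ang',round(r[2],1),c.round(0).tolist())
def masks(px):
    h=cv2.cvtColor(px,cv2.COLOR_RGB2HSV).astype(int);H,S,V=h[...,0],h[...,1],h[...,2]
    return dict(blue=(H>98)&(H<128)&(S>110),green=(H>45)&(H<80)&(S>120),grey=(S<60)&(V>75),red=((H<8)|(H>172))&(S>120),yel=(H>15)&(H<35)&(S>150)&(V>60))
def inb(Q,x0,x1,y0,y1): return (Q[...,0]>x0)&(Q[...,0]<x1)&(Q[...,1]>y0)&(Q[...,1]<y1)
def blocks(px,Q):
    m=masks(px);r=inb(Q,500,640,20,180)
    rep('blue',Q[m['blue']&r],78,92)
    rep('loose',Q[(m['grey']|m['red'])&inb(Q,500,640,20,115)],78,92)
E
python3 - <<'E'
from h import *
z=np.load('f1.npz')
for Q,px in ((z['Q'],z['b']),(z['P'],z['a'])):
    m=masks(px);blocks(px,Q)
    rep('green',Q[(m['green']|m['red'])&inb(Q,300,480,-110,10)],40,55)
    p=Q[m['yel']&inb(Q,380,640,-370,-220)];p=p[p[:,2]>25]
    for k in range(3):
        A=np.c_[p[:,:2],np.ones(len(p))];s=np.linalg.lstsq(A,p[:,2],rcond=None)[0];e=abs(A@s-p[:,2]);p=p[e<6]
    print('plane',s);rep('plate',p,25,130)
    print('at (430,-285)',s@[430,-285,1])
E
```

```text
blue 470 z 82.9 c [568.1 136.5] wh [102.9  45.7] ang 2.4 [[516.0, 157.0], [518.0, 111.0], [619.0, 161.0], [620.0, 116.0]]
loose 516 z 83.2 c [568.7  54.8] wh [ 45.6 103.4] ang 89.3 [[517.0, 33.0], [517.0, 78.0], [620.0, 31.0], [621.0, 77.0]]
green 629 z 43.3 c [378.1 -40.3] wh [101.1  45.5] ang 25.5 [[323.0, -42.0], [342.0, -83.0], [414.0, 2.0], [434.0, -39.0]]
plane [-3.29188975e-01  3.55932601e-02  2.45035198e+02]
plate 1791 z 78.2 c [ 493.6 -292.7] wh [108.3 199.4] ang 85.2 [[390.0, -338.0], [399.0, -230.0], [588.0, -355.0], [597.0, -247.0]]
at (430,-285) 93.33985944195805
blue 69 z 84.0 c [610.1 138. ] wh [22.1 47.9] ang 3.7 [[598.0, 161.0], [601.0, 113.0], [620.0, 163.0], [623.0, 115.0]]
loose 281 z 84.2 c [585.   52.9] wh [74.4 48.7] ang 0.5 [[548.0, 77.0], [548.0, 28.0], [622.0, 78.0], [622.0, 29.0]]
green 288 z 44.3 c [381.3 -40.5] wh [99.1 47.7] ang 27.1 [[326.0, -42.0], [348.0, -84.0], [414.0, 3.0], [436.0, -39.0]]
plane [-3.31973069e-01  3.54046189e-02  2.48308492e+02]
plate 2113 z 76.0 c [ 512.4 -291.3] wh [109.9 229.4] ang 79.9 [[390.0, -325.0], [409.0, -217.0], [616.0, -365.0], [635.0, -257.0]]
at (430,-285) 95.46975550551815
```

Request:
send_rows --steps '[[[-0.57,-0.8,0,0,1],[-0.57,-0.8,0,0,1],[-0.57,-0.8,0,0,1],[-0.57,-0.8,0,0,1],[-0.57,-0.8,0,0,1]]]'

```text
time_s: 0.77
ee_pos: [249.2, 348.9, 333.5]
ee_rot: [-180.0, 0.0, 160.0]
force: [1.1, 0.5, 0.9]
gripper_width: 91.2
gripper_force: 0.0
```

Request:
send_rows --steps '[[[-0.57,-0.8,0,0,1],[-0.57,-0.8,0,0,1],[-0.57,-0.8,0,0,1],[-0.57,-0.8,0,0,1],[-0.57,-0.8,0,0,1]]]'

```text
time_s: 1.18
ee_pos: [301.2, 159.6, 333.8]
ee_rot: [180.0, 0.0, 160.0]
force: [1.5, 0.0, 0.2]
gripper_width: 91.2
gripper_force: 0.0
```

Request:
send_rows --steps '[[[-0.57,-0.8,0,0,1],[-0.57,-0.8,0,0,1],[-0.57,-0.8,0,0,1],[-0.57,-0.8,0,0,1],[-0.57,-0.8,0,0,1]]]'

```text
time_s: 1.6
ee_pos: [353.5, -29.9, 333.9]
ee_rot: [180.0, 0.0, 159.9]
force: [0.8, 1.0, -0.5]
gripper_width: 91.5
gripper_force: 0.0
```

Request:
send_rows --steps '[[[0,0,0,1,1],[0,0,0,1,1],[0,0,0,1,1],[0,0,0,1,1],[0,0,0,1,1]]]'

```text
time_s: 2.02
ee_pos: [353.5, -28.2, 333.5]
ee_rot: [-180.0, -0.0, 125.2]
force: [-0.2, -0.1, -0.2]
gripper_width: 90.8
gripper_force: 0.0
```

Request:
send_rows --steps '[[[0,0,0,1,1],[0,0,0,1,1],[0,0,0,1,1],[0,0,0,1,1],[0,0,0,1,1]]]'

```text
time_s: 2.43
ee_pos: [353.5, -27.9, 333.6]
ee_rot: [-180.0, -0.0, 90.9]
force: [0.2, 0.1, 0.9]
gripper_width: 91.6
gripper_force: 0.0
```

Request:
send_rows --steps '[[[0,0,0,1,1],[0,0,0,1,1],[0,0,0,1,1],[0,0,0,1,1],[0,0,0,1,1]]]'

```text
time_s: 2.85
ee_pos: [353.6, -27.9, 333.6]
ee_rot: [-180.0, 0.0, 56.5]
force: [0.2, 0.4, 0.7]
gripper_width: 91.5
gripper_force: 0.0
```

Request:
send_rows --steps '[[[0,0,0,1,1],[0,0,0,1,1],[0,0,0,1,1],[0,0,0,1,1],[0,0,0,0,1]]]'

```text
time_s: 3.27
ee_pos: [353.6, -27.9, 333.6]
ee_rot: [-180.0, 0.0, 29.2]
force: [-0.5, -0.2, 0.5]
gripper_width: 91.5
gripper_force: 0.0
```

Request:
send_rows --steps '[[[0,0,0,0.4,1],[-0.18,0.57,1,0,1],[0,0,1,0,1],[0,0,1,0,1],[0,0,1,0,1]]]'

```text
time_s: 3.68
ee_pos: [356.9, -49.2, 176.7]
ee_rot: [180.0, -0.1, 26.7]
force: [0.2, -0.3, -0.4]
gripper_width: 91.2
gripper_force: 0.0
```

Request:
send_rows --steps '[[[0,0,1,0,1],[0,0,1,0,1],[0,0,1,0,1],[0,0,0.5,0,1],[0,0,0.5,0,1]]]'

```text
time_s: 4.1
ee_pos: [355.9, -48.8, 16.3]
ee_rot: [-179.9, 0.1, 26.8]
force: [0.7, -0.3, 0.5]
gripper_width: 91.4
gripper_force: 0.0
```

Request:
send_rows --squeeze 60 --steps '[[[0,0,0.05,0,0],[0,0,0,0,0],[0,0,0,0,0],[0,0,0,0,0],[0,0,0,0,0]]]'

```text
time_s: 4.52
ee_pos: [358.3, -49.2, 17.3]
ee_rot: [179.9, -0.1, 26.6]
force: [0.9, -0.5, 0.6]
gripper_width: 60.9
gripper_force: 0.0
```

Request:
send_rows --steps '[[[0,0,0,0,0],[0,0,0,0,0],[0,0,0,0,0],[0,0,0,0,0]]]'

```text
time_s: 4.85
ee_pos: [358.0, -49.3, 16.8]
ee_rot: [179.9, -0.1, 26.6]
force: [-0.5, -1.8, 7.0]
gripper_width: 45.0
gripper_force: 59.5
```

Request:
send_rows --steps '[[[0,0,-0.3,0,0],[0,0,-0.7,0,0],[0,0,-0.7,0,0],[0,0,-0.3,0,0],[0,0,0,0,0]]]'

```text
time_s: 5.27
ee_pos: [358.4, -49.2, 97.9]
ee_rot: [179.9, -0.2, 26.6]
force: [-0.4, -0.8, -4.6]
gripper_width: 44.9
gripper_force: 59.5
```

Request:
send_rows --steps '[[[0,0,0,0.6,0],[0,0,0,0.9,0],[0,0,0,0.9,0],[0,0,0,0.65,0],[0,0,0,0,0]]]'

```text
time_s: 5.68
ee_pos: [355.3, -48.7, 94.5]
ee_rot: [-179.9, 0.3, 5.5]
force: [0.0, 0.6, -5.6]
gripper_width: 44.3
gripper_force: 59.5
```

```bash
python3 - <<'E'
from h import *
s=env.state();print(s['time_s'],s['ee_pos'].round(1),s['ee_rot'].round(2),s['qpos'].round(1),s['force'].round(1))
for n in('side','scene'):
    f,Q=grab(n,'l1'+n);m=masks(f['pixels'])
    p=Q[(m['green'])&inb(Q,300,520,-110,40)];p=p[p[:,2]>50]
    rep('green',p,50,160)
    rep('greentop',p,np.percentile(p[:,2],98)-6,160);print(np.percentile(p[:,2],[2,98]))
    nose=p[p[:,0]>p[:,0].max()-12];print('nose z',np.percentile(nose[:,2],[5,95]))
E
```

```text
5.6833 [355.3 -48.7  94.5] [-179.92    0.26    5.53] [ -9.7   6.5 125.5   0.   48.2  74.8] [ 0.   0.6 -5.6]
green 337 z 118.5 c [350.5 -49.4] wh [47.4 44.1] ang 4.6 [[325.0, -29.0], [329.0, -73.0], [372.0, -26.0], [376.0, -69.0]]
greentop 173 z 120.5 c [351.  -48.8] wh [47.  43.5] ang 6.8 [[325.0, -30.0], [330.0, -73.0], [372.0, -24.0], [377.0, -68.0]]
[ 81.99295816 123.82474738]
nose z [118.60858734 123.27760001]
green 189 z 121.2 c [398.  -46.2] wh [67.3 47.2] ang 7.1 [[362.0, -27.0], [367.0, -74.0], [428.0, -19.0], [434.0, -65.0]]
greentop 113 z 122.6 c [397.3 -46.8] wh [68.  45.2] ang 4.0 [[362.0, -27.0], [365.0, -72.0], [430.0, -22.0], [433.0, -67.0]]
[ 90.0314634  126.25227021]
nose z [ 95.57408469 124.53986023]
```

View pics/l1side.png

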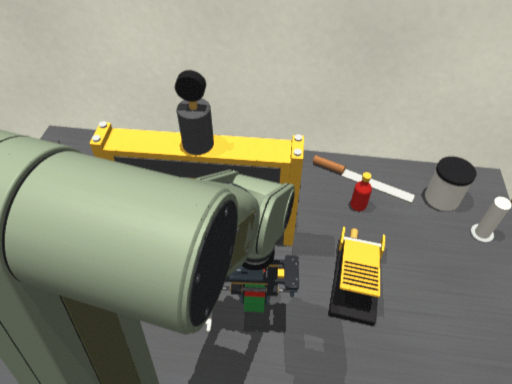

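View pics/l1scene.png

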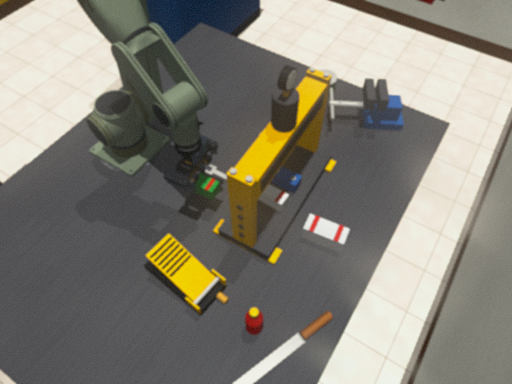

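The block is held level, with its nose at about px (210,185) in the scene view. Next I check how far the wrist protrudes ahead of the tool axis, for clearance to the beam.

```bash
python3 - <<'E'
from h import *
f,Q=grab('scene');g,S=grab('side')
t=env.state()['ee_pos']
for z0 in range(60,340,20):
    o=[]
    for A in (Q,S):
        k=inb(A,250,500,t[1]-130,t[1]+130)&(A[...,2]>t[2]+z0)&(A[...,2]<t[2]+z0+20)
        p=A[k]-t; o.append((len(p),np.percentile(p[:,0],[1,99.]).round() if len(p)>5 else None, np.percentile(p[:,1],[1,99]).round() if len(p)>5 else None))
    print(z0,o)
E
```

```text
60 [(16, array([-21.,  20.]), array([-83.,  78.])), (2, None, None)]
80 [(237, array([-22.,  46.]), array([-84.,  81.])), (459, array([-43.,  33.]), array([-83.,  59.]))]
100 [(509, array([-26.,  47.]), array([-91.,  88.])), (917, array([-39.,  42.]), array([-89.,  52.]))]
120 [(332, array([-25.,  46.]), array([-90.,  87.])), (339, array([-30.,  41.]), array([-87.,  47.]))]
140 [(47, array([-15.,  30.]), array([-19.,  17.])), (8, array([-27., -21.]), array([-15.,  38.]))]
160 [(107, array([-1., 40.]), array([-35.,  51.])), (126, array([-41., -14.]), array([-35.,  32.]))]
180 [(167, array([-22.,  39.]), array([-38.,  35.])), (217, array([-37.,   5.]), array([-37.,  18.]))]
200 [(115, array([-15.,  39.]), array([-37.,  22.])), (131, array([-37.,  -2.]), array([-37.,  10.]))]
220 [(152, array([-18.,  38.]), array([-37.,  24.])), (97, array([-37.,  -7.]), array([-35.,   6.]))]
240 [(162, array([-13.,  38.]), array([-36.,  31.])), (1, None, None)]
260 [(148, array([-2., 38.]), array([-36.,  28.])), (0, None, None)]
280 [(177, array([-7., 40.]), array([-57.,  23.])), (0, None, None)]
300 [(119, array([-42.,  49.]), array([-62.,  47.])), (39, array([-48.,  13.]), array([-62., -49.]))]
320 [(333, array([-60.,  52.]), array([-63.,  49.])), (80, array([-68.,  20.]), array([-63., -45.]))]
```

Request:
send_rows --steps '[[[0.49,-0.2,0.1,0,0],[0.49,-0.2,0.2,0,0],[0.49,-0.2,0.2,0,0],[0.49,-0.18,0.2,0,0],[0,0,0,0,0]]]'

```text
time_s: 6.3
ee_pos: [436.0, -9.2, 67.1]
ee_rot: [-180.0, -0.2, 5.7]
force: [1.1, 0.1, -5.8]
gripper_width: 44.5
gripper_force: 59.5
```

Request:
send_rows --steps '[[[0,0,0,0,0],[0,0,0,0,0]]]'

```text
time_s: 6.47
ee_pos: [431.1, -10.3, 67.7]
ee_rot: [-180.0, 0.1, 5.7]
force: [0.1, -0.7, -6.7]
gripper_width: 44.7
gripper_force: 59.5
```

Request:
send_rows --steps '[[[0.4,0.04,0,0,0],[0.4,0.04,0,0,0],[0.3,0.03,0,0,0],[0.22,0.02,0,0,0],[0,0,0,0,0]]]'

```text
time_s: 6.88
ee_pos: [486.8, -10.8, 68.5]
ee_rot: [180.0, -0.1, 5.6]
force: [1.3, -0.3, -4.9]
gripper_width: 44.9
gripper_force: 59.5
```

```bash
python3 - <<'E'
from h import *
s=env.state();print(s['time_s'],s['ee_pos'].round(1),s['ee_rot'].round(2),s['force'].round(1))
f,Q=grab('scene','p2');blocks(f['pixels'],Q)
m=masks(f['pixels']);rep('green',Q[m['green']&inb(Q,420,600,-60,60)],75,110)
cv2.imwrite('pics/p2c.png',cv2.resize(f['pixels'][120:260,170:360],(760,560),interpolation=cv2.INTER_CUBIC)[:,:,::-1])
E
```

```text
6.8833 [486.8 -10.8  68.5] [ 1.7998e+02 -1.3000e-01  5.5900e+00] [ 1.3 -0.3 -4.9]
blue 71 z 84.1 c [609.9 136.2] wh [22.7 47.3] ang 1.5 [[598.0, 160.0], [599.0, 112.0], [621.0, 160.0], [622.0, 113.0]]
loose 275 z 83.9 c [585.7  54.2] wh [48.3 75.2] ang 89.9 [[548.0, 30.0], [548.0, 78.0], [623.0, 30.0], [623.0, 78.0]]
green few 0
```

View pics/p2c.png

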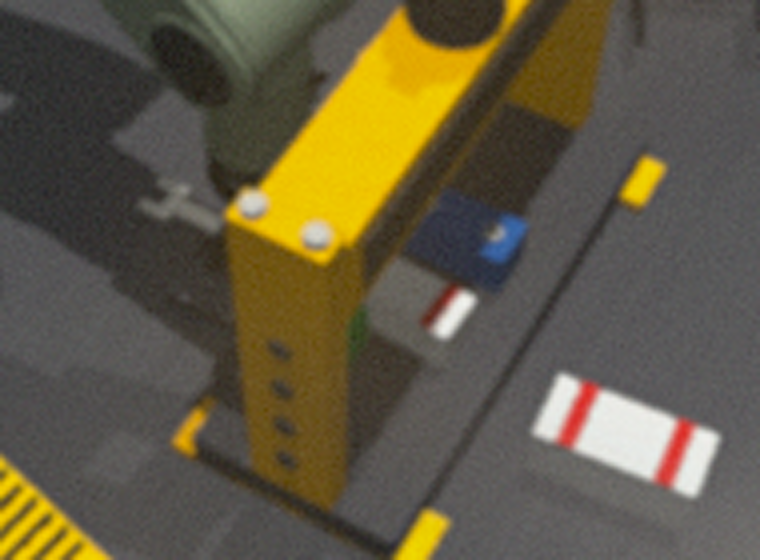

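The crop shows the green pusher's nose under the beam at (358,330), beside the loose block at (420,310). The blue block is at (470,240). Now I push gently along +y.

Request:
send_rows --steps '[[[0.02,-0.2,0,0,0],[0.01,-0.1,0,0,0],[0.01,-0.1,0,0,0],[0.01,-0.1,0,0,0],[0.01,-0.1,0,0,0]]]'

```text
time_s: 7.35
ee_pos: [484.4, 14.0, 68.1]
ee_rot: [180.0, 0.1, 5.6]
force: [-0.7, -2.1, -5.6]
gripper_width: 44.4
gripper_force: 59.6
```

Request:
send_rows --steps '[[[0.01,-0.1,0,0,0],[0.01,-0.1,0,0,0],[0.01,-0.1,0,0,0],[0.01,-0.1,0,0,0],[0.01,-0.1,0,0,0]]]'

```text
time_s: 7.77
ee_pos: [485.5, 33.9, 68.1]
ee_rot: [180.0, -0.0, 5.6]
force: [3.2, -11.6, -6.1]
gripper_width: 45.3
gripper_force: 59.8
```

```bash
cat > chk.py <<'E'
from h import *
s=env.state();print(s['time_s'],s['ee_pos'].round(1),s['ee_rot'].round(2),s['force'].round(1),s['gripper_width'])
f,Q=grab('scene');blocks(f['pixels'],Q)
E
python3 chk.py
```

```text
7.7667 [485.5  33.9  68.1] [ 1.7995e+02 -2.0000e-02  5.6000e+00] [  3.2 -11.6  -6.1] 45.28612444923629
blue 70 z 84.0 c [610.2 139.3] wh [21.9 48.7] ang 5.1 [[597.0, 163.0], [601.0, 114.0], [619.0, 165.0], [623.0, 116.0]]
loose 283 z 84.4 c [588.7  77.1] wh [47.  80.1] ang 80.1 [[545.0, 61.0], [553.0, 107.0], [624.0, 47.0], [632.0, 93.0]]
```

The front corner has met the blue block and the loose block is pivoting to close the rear. I continue in small steps, watching the force.

Request:
send_rows --steps '[[[0,0,0,0,0],[0.005,-0.05,0,0,0],[0,0,0,0,0]]]'

```text
time_s: 8.07
ee_pos: [487.3, 34.8, 68.5]
ee_rot: [179.9, -0.2, 5.6]
force: [3.1, -8.1, -8.1]
gripper_width: 44.8
gripper_force: 59.7
```

```bash
python3 chk.py
```

```text
8.0667 [487.3  34.8  68.5] [179.85  -0.23   5.58] [ 3.1 -8.1 -8.1] 44.818739569843984
blue 71 z 84.0 c [610.4 137.7] wh [22.3 47.8] ang 4.1 [[598.0, 161.0], [601.0, 113.0], [620.0, 162.0], [623.0, 115.0]]
loose 281 z 84.4 c [588.2  80.4] wh [47.5 81.6] ang 79.2 [[544.0, 65.0], [553.0, 111.0], [624.0, 49.0], [633.0, 96.0]]
```

The block is skewed about -11° and has drifted slightly in +x. I continue pushing while the force stays well under 15 N.

Request:
send_rows --steps '[[[0,-0.04,0,0,0],[0,-0.04,0,0,0],[0,0,0,0,0]]]'

```text
time_s: 8.37
ee_pos: [488.7, 37.1, 69.0]
ee_rot: [179.8, -0.4, 5.5]
force: [5.6, -11.4, -7.4]
gripper_width: 45.1
gripper_force: 59.8
```

```bash
python3 chk.py
```

```text
8.3667 [488.7  37.1  69. ] [179.76  -0.42   5.55] [  5.6 -11.4  -7.4] 45.07340841632006
blue 70 z 83.8 c [610.6 137.5] wh [21.9 46.4] ang 2.4 [[599.0, 160.0], [601.0, 114.0], [621.0, 161.0], [622.0, 115.0]]
loose 285 z 84.5 c [589.3  82.3] wh [52.5 82.1] ang 85.8 [[546.0, 59.0], [550.0, 111.0], [628.0, 53.0], [632.0, 105.0]]
```

Request:
send_rows --steps '[[[-0.05,-0.04,0,0,0],[-0.05,-0.04,0,0,0],[0,0,0,0,0]]]'

```text
time_s: 8.67
ee_pos: [486.4, 38.1, 69.6]
ee_rot: [179.6, -0.7, 5.5]
force: [9.5, -19.9, -8.4]
gripper_width: 44.8
gripper_force: 60.1
```

```bash
sed -i "s/^f,Q=.*/&\ncv2.imwrite('pics\/cur.png',cv2.resize(f['pixels'][120:260,170:360],(760,560),interpolation=cv2.INTER_CUBIC)[:,:,::-1])/" chk.py; python3 chk.py
```

```text
8.6667 [486.4  38.1  69.6] [179.58  -0.67   5.51] [  9.5 -19.9  -8.4] 44.790613658239394
blue 70 z 84.3 c [610.  136.3] wh [21.9 47.6] ang 3.2 [[598.0, 159.0], [600.0, 112.0], [620.0, 161.0], [622.0, 113.0]]
loose 294 z 84.1 c [589.7  85.5] wh [51.5 83.3] ang 85.3 [[546.0, 63.0], [550.0, 115.0], [629.0, 56.0], [633.0, 108.0]]
```

The force is too high, so I back off.

Request:
send_rows --steps '[[[0,0.3,0,0,0],[0,0.2,0,0,0],[0,0,0,0,0]]]'

```text
time_s: 8.97
ee_pos: [482.6, 21.3, 68.1]
ee_rot: [-180.0, 0.0, 5.5]
force: [-0.5, 0.2, -5.5]
gripper_width: 44.7
gripper_force: 59.5
```

```bash
python3 chk.py; mv pics/cur.png pics/k1.png
```

```text
8.9667 [482.6  21.3  68.1] [-1.7997e+02  1.0000e-02  5.5300e+00] [-0.5  0.2 -5.5] 44.71708447841783
blue 70 z 84.4 c [610.3 137.4] wh [22.4 52.2] ang 3.7 [[597.0, 163.0], [601.0, 111.0], [620.0, 164.0], [623.0, 112.0]]
loose 292 z 84.3 c [591.5  79.8] wh [82.4 63.8] ang 3.0 [[549.0, 109.0], [552.0, 46.0], [631.0, 114.0], [634.0, 50.0]]
```

View pics/k1.png

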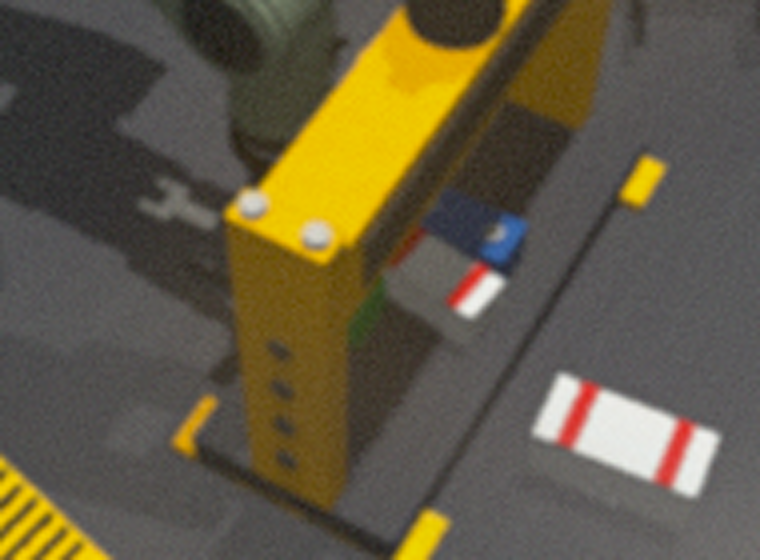

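```bash
cat >> h.py <<'E'
def planeray(f,u,v,z):
    K=f['intrinsics'];T=np.array(f['cam_to_world']);d=np.stack([(u-K[0,2])/K[0,0],(v-K[1,2])/K[1,1],np.ones_like(u,float)],-1)@T[:3,:3].T
    s=(z-T[2,3])/d[...,2];return T[:3,3]+d*s[...,None]
def lit(f,Q,z=84.5,show=True):
    px=f['pixels'].astype(int);v,u=np.indices(Q.shape[:2]);W=planeray(f,u.astype(float),v.astype(float),z)
    h=cv2.cvtColor(f['pixels'],cv2.COLOR_RGB2HSV).astype(int);reg=inb(W,570,650,20,185)
    out={}
    red=((h[...,0]<8)|(h[...,0]>172))&(h[...,1]>110)&(h[...,2]>110)
    for n,k in (('white',((h[...,1]<70)&(h[...,2]>150)|red)),('bluelit',(h[...,0]>95)&(h[...,0]<130)&(h[...,1]>100)&(h[...,2]>110)),('red',red)):
        m=(k&reg).astype(np.uint8)
        c,l,s,_=cv2.connectedComponentsWithStats(m)
        if c<2: print(n,'none');continue
        m=l==1+np.argmax(s[1:,4]);p=W[m][:,:2].astype(np.float32)
        r=cv2.minAreaRect(p);cc=np.array(sorted(cv2.boxPoints(r).tolist(),key=lambda q:-q[0]))
        d,_=np.linalg.eigh(np.cov(p.T)),0
        a=d[1][:,1];ang=np.degrees(np.arctan2(-a[0],a[1])) if a[1]>0 else np.degrees(np.arctan2(a[0],-a[1]))
        print(n,len(p),'c',p.mean(0).round(1),'yaw',round(float(ang),1),cc.round(1).tolist())
E
sed -i 's/;blocks.*/;lit(f,Q)/' chk.py; python3 chk.py
python3 - <<'E'
from h import *
z=np.load('f1.npz');f=env.grab_frame('scene');f['pixels']=z['a'];print('start');lit(f,z['P'])
E
```

```text
9.0167 [482.4  21.9  68.1] [-1.7994e+02  2.0000e-02  5.5200e+00] [-0.4  0.5 -6.4] 44.53703181237466
white 108 c [615.3  81.8] yaw -3.3 [[631.5, 105.1], [627.6, 56.8], [603.0, 107.4], [599.1, 59.0]]
bluelit 62 c [612.  137.5] yaw 1.4 [[620.8, 115.3], [620.3, 159.9], [601.1, 115.1], [600.7, 159.7]]
red 48 c [607.1  83.1] yaw -4.8 [[614.5, 106.5], [611.8, 58.6], [602.7, 107.2], [600.0, 59.2]]
start
white 76 c [611.7  54.4] yaw 3.3 [[621.4, 76.8], [620.6, 30.3], [600.0, 77.2], [599.2, 30.6]]
bluelit 60 c [611.4 137.8] yaw 2.7 [[620.6, 115.6], [618.9, 160.3], [601.4, 114.8], [599.6, 159.5]]
red 7 c [601.4  65.3] yaw -2.3 [[603.5, 73.1], [601.2, 73.5], [601.0, 55.5], [598.7, 55.9]]
```

Blue hasn't moved. The loose block is at about -4.5° with a rear gap of roughly 10 mm. I'll set the green block down and regrip it further back, so its nose reaches past the loose block's middle.

Request:
send_rows --steps '[[[0,0.3,0,0,0],[-0.5,0.3,0,0,0],[-0.8,0.3,0,0,0],[-0.8,0.27,0,0,0],[-0.58,0,0,0,0]]]'

```text
time_s: 9.53
ee_pos: [377.5, -36.2, 67.8]
ee_rot: [180.0, 0.2, 5.6]
force: [-1.2, 1.1, -6.7]
gripper_width: 44.6
gripper_force: 59.5
```

Request:
send_rows --steps '[[[0,0,0.5,0,0],[0,0,0.5,0,0],[0,0,0.2,0,0],[0,0,0,0,0],[0,0,0,0,0]]]'

```text
time_s: 9.95
ee_pos: [380.9, -35.1, 20.3]
ee_rot: [-180.0, 0.0, 5.6]
force: [-0.9, 0.0, -5.5]
gripper_width: 45.2
gripper_force: 59.5
```

Request:
send_rows --steps '[[[0,0,0.05,0,0],[0,0,0,0,0.8],[0,0,0,0,0.8],[0,0,0,0,0.8],[0,0,0,0,0.8]]]'

```text
time_s: 10.37
ee_pos: [381.5, -35.1, 18.8]
ee_rot: [180.0, -0.1, 5.6]
force: [-0.8, 0.4, -0.4]
gripper_width: 68.3
gripper_force: 0.0
```

Request:
send_rows --steps '[[[-0.18,0,0.1,0,0.8],[-0.17,0,0.05,0,0.8],[0,0,0,0,0],[0,0,0,0,0],[0,0,0,0,0]]]'

```text
time_s: 10.78
ee_pos: [366.7, -36.5, 12.2]
ee_rot: [-180.0, -0.0, 5.6]
force: [0.5, -0.0, 0.6]
gripper_width: 55.9
gripper_force: 0.0
```

Request:
send_rows --steps '[[[0,0,0,0,0],[0,0,0,0,0],[0,0,0,0,0],[0,0,0,0,0]]]'

```text
time_s: 11.12
ee_pos: [367.0, -36.5, 12.2]
ee_rot: [180.0, -0.0, 5.6]
force: [0.2, 0.1, 1.2]
gripper_width: 44.9
gripper_force: 59.9
```

Request:
send_rows --steps '[[[0,0,-0.3,0,0],[0,0,-0.5,0,0],[0,0,-0.5,0,0],[0.4,-0.3,0,0,0],[0.5,-0.4,0,0,0]]]'

```text
time_s: 11.53
ee_pos: [398.2, -5.4, 64.4]
ee_rot: [180.0, 0.1, 5.5]
force: [1.0, -0.5, -6.2]
gripper_width: 44.7
gripper_force: 59.9
```

Request:
send_rows --steps '[[[0.5,-0.3,0,0,0],[0.6,0,0,0,0],[0.5,0,0,0,0],[0.4,0,0,0,0],[0,0,0,0,0]]]'

```text
time_s: 11.95
ee_pos: [481.4, 15.1, 63.5]
ee_rot: [-180.0, -0.1, 5.6]
force: [1.0, 0.3, -6.0]
gripper_width: 44.9
gripper_force: 59.9
```

```bash
python3 chk.py
```

```text
11.95 [481.4  15.1  63.5] [-1.80e+02 -1.30e-01  5.63e+00] [ 1.   0.3 -6. ] 44.89618262646976
white 105 c [615.4  82. ] yaw -4.4 [[631.8, 103.6], [624.7, 56.1], [603.8, 107.8], [596.6, 60.4]]
bluelit 62 c [611.7 138.1] yaw 1.7 [[621.3, 115.5], [619.9, 160.2], [601.1, 114.9], [599.7, 159.6]]
red 46 c [607.3  83.3] yaw -5.3 [[615.5, 106.1], [608.6, 58.6], [603.7, 107.8], [596.8, 60.3]]
```

Request:
send_rows --steps '[[[0.08,-0.2,0,0,0],[0.01,-0.1,0,0,0],[0.01,-0.08,0,0,0],[0.005,-0.05,0,0,0],[0,0,0,0,0]]]'

```text
time_s: 12.42
ee_pos: [480.1, 32.7, 64.2]
ee_rot: [-180.0, 0.0, 5.6]
force: [-0.9, 0.1, -5.7]
gripper_width: 44.2
gripper_force: 59.9
```

Request:
send_rows --steps '[[[0.005,-0.05,0,0,0],[0,0,0,0,0]]]'

```text
time_s: 12.58
ee_pos: [480.4, 34.2, 64.3]
ee_rot: [180.0, 0.0, 5.6]
force: [-0.3, -0.3, -5.9]
gripper_width: 44.8
gripper_force: 59.9
```

```bash
python3 chk.py
```

```text
12.5833 [480.4  34.2  64.3] [1.7998e+02 1.0000e-02 5.6100e+00] [-0.3 -0.3 -5.9] 44.75812942937087
white 107 c [615.5  81.5] yaw -1.6 [[631.5, 105.1], [627.6, 56.8], [602.3, 107.4], [598.5, 59.1]]
bluelit 60 c [611.6 137.9] yaw 1.4 [[620.2, 115.2], [620.1, 159.8], [600.1, 115.1], [599.9, 159.8]]
red 46 c [607.   83.1] yaw -4.2 [[615.4, 106.1], [608.7, 58.6], [603.7, 107.8], [596.9, 60.2]]
```

Request:
send_rows --steps '[[[0.1,-0.01,0,0,0],[0.005,-0.05,0,0,0],[0,0,0,0,0]]]'

```text
time_s: 12.88
ee_pos: [485.7, 36.7, 64.2]
ee_rot: [180.0, -0.1, 5.6]
force: [1.6, -3.3, -6.4]
gripper_width: 45.0
gripper_force: 59.9
```

Request:
send_rows --steps '[[[0.003,-0.03,0,0,0],[0,0,0,0,0]]]'

```text
time_s: 13.05
ee_pos: [486.1, 37.7, 64.4]
ee_rot: [179.9, -0.2, 5.6]
force: [3.0, -4.2, -7.3]
gripper_width: 44.7
gripper_force: 59.9
```

```bash
python3 chk.py
```

```text
13.05 [486.1  37.7  64.4] [ 1.7994e+02 -1.6000e-01  5.5700e+00] [ 3.  -4.2 -7.3] 44.66760645364132
white 103 c [618.4  88.7] yaw 0.8 [[632.6, 66.0], [631.3, 112.4], [602.0, 65.1], [600.7, 111.5]]
bluelit 60 c [611.6 138.8] yaw 1.2 [[621.3, 117.2], [619.9, 160.2], [601.1, 116.5], [599.7, 159.6]]
red 39 c [610.   88.2] yaw 0.2 [[614.8, 65.5], [614.5, 111.8], [604.2, 65.4], [603.9, 111.8]]
```

Request:
send_rows --steps '[[[0,-0.04,0,0,0],[0,0,0,0,0]]]'

```text
time_s: 13.27
ee_pos: [486.4, 39.2, 64.6]
ee_rot: [179.9, -0.2, 5.6]
force: [2.7, -4.6, -6.9]
gripper_width: 44.6
gripper_force: 59.9
```

Request:
send_rows --steps '[[[0,-0.03,0,0,0],[0,0,0,0,0]]]'

```text
time_s: 13.43
ee_pos: [486.6, 39.9, 64.6]
ee_rot: [179.9, -0.3, 5.5]
force: [4.4, -6.9, -7.5]
gripper_width: 45.0
gripper_force: 59.9
```

```bash
python3 chk.py
```

```text
13.4333 [486.6  39.9  64.6] [179.88  -0.26   5.54] [ 4.4 -6.9 -7.5] 45.008948095170595
white 102 c [618.2  93.1] yaw 2.8 [[634.1, 71.4], [630.3, 117.8], [603.8, 69.0], [600.0, 115.4]]
bluelit 54 c [611.9 140.2] yaw 2.4 [[621.2, 120.4], [619.9, 160.2], [601.0, 119.8], [599.7, 159.6]]
red 40 c [609.8  92.1] yaw 3.9 [[615.6, 70.5], [614.1, 113.7], [604.8, 70.2], [603.3, 113.3]]
```

Request:
send_rows --steps '[[[0,-0.04,0,0,0],[0,0,0,0,0],[0,0,0,0,0]]]'

```text
time_s: 13.73
ee_pos: [486.5, 40.3, 64.6]
ee_rot: [179.8, -0.2, 5.5]
force: [4.1, -11.8, -6.9]
gripper_width: 44.6
gripper_force: 60.0
```

```bash
python3 chk.py; cp pics/cur.png pics/k2.png
```

```text
13.7333 [486.5  40.3  64.6] [179.78  -0.24   5.5 ] [  4.1 -11.8  -6.9] 44.57188527178138
white 102 c [618.2  93.3] yaw 5.2 [[637.8, 73.3], [628.8, 118.8], [608.3, 67.4], [599.3, 112.9]]
bluelit 53 c [612.1 140.3] yaw 3.3 [[621.2, 120.4], [619.9, 160.0], [601.0, 119.8], [599.7, 159.3]]
red 40 c [609.8  92.1] yaw 3.9 [[615.6, 70.5], [614.1, 113.7], [604.8, 70.2], [603.3, 113.3]]
```

View pics/k2.png

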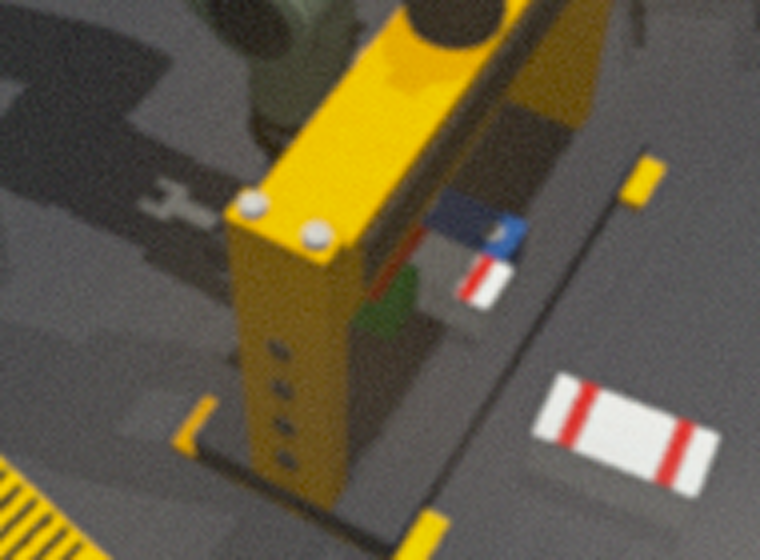

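The blocks look flush: red stripe at (475,278), white end touching the blue block at (510,255), no visible gap, and the force stiffened to 12 N. I retreat and check with the side camera.

Request:
send_rows --steps '[[[0.03,0.3,0,0,0],[0.03,0.3,0,0,0],[-0.6,0.3,0,0,0],[-0.9,0.4,0,0,0],[-0.9,0.4,0,0,0]]]'

```text
time_s: 14.2
ee_pos: [397.2, -34.9, 64.1]
ee_rot: [-180.0, -0.0, 5.7]
force: [0.8, -1.0, -5.7]
gripper_width: 44.6
gripper_force: 59.9
```

Request:
send_rows --steps '[[[0,0.7,0.4,0,0],[0,0.5,0.5,0,0],[0,0,0.28,0,0],[0,0,0,0,0],[0,0,0.05,0,0]]]'

```text
time_s: 14.62
ee_pos: [396.4, -82.2, 13.6]
ee_rot: [-179.8, 0.7, 5.5]
force: [-12.0, -3.2, 2.4]
gripper_width: 44.5
gripper_force: 60.0
```

Request:
send_rows --steps '[[[-0.1,0,0,0,0],[-0.1,0,0,0,0],[0,0,0,0,0.8],[0,0,0,0,0.8],[0,0,0,0,0.8]]]'

```text
time_s: 15.03
ee_pos: [396.2, -83.1, 15.9]
ee_rot: [179.9, -0.2, 5.6]
force: [-0.2, -1.4, -0.0]
gripper_width: 61.8
gripper_force: 0.0
```

Request:
send_rows --steps '[[[0,0,0,0,0.8],[0,0,-0.8,0,0.8],[0,0,-1,0,0.8],[0,0,-1,0,0.8],[0,0,-1,0,0]]]'

```text
time_s: 15.45
ee_pos: [394.4, -82.6, 169.2]
ee_rot: [180.0, -0.1, 5.6]
force: [1.0, -1.4, -1.1]
gripper_width: 68.6
gripper_force: 0.0
```

Request:
send_rows --steps '[[[0,1,0,0,0],[0,1,0,0,0],[0,1,0,0,0],[0,1,0,0,0],[0,1,0,0,0]]]'

```text
time_s: 15.87
ee_pos: [414.3, -283.8, 167.7]
ee_rot: [179.9, -0.1, 5.6]
force: [0.5, 0.6, -0.3]
gripper_width: 36.1
gripper_force: 0.0
```

```bash
python3 - <<'E'
from h import *
s=env.state();print(s['time_s'],s['ee_pos'].round(1),s['ee_rot'].round(2),s['force'].round(1))
f,Q=grab('side','side3');np.savez('f3',Q=Q,b=f['pixels'])
blocks(f['pixels'],Q)
g,P=grab('scene');lit(g,P)
# front face x of each block
m=masks(f['pixels'])
for n,k in (('blue',m['blue']&inb(Q,500,560,112,165)),('loose',m['grey']&inb(Q,500,560,60,110))):
    k&=(Q[...,2]>48)&(Q[...,2]<76);print(n,'front',k.sum(),np.median(Q[k],0).round(1))
cv2.imwrite('pics/side3c.png',cv2.resize(f['pixels'][170:290,140:300],(800,600),interpolation=cv2.INTER_CUBIC)[:,:,::-1])
E
```

```text
15.8667 [ 414.3 -283.8  167.7] [ 1.7994e+02 -1.0000e-01  5.6300e+00] [ 0.5  0.6 -0.3]
blue few 0
loose few 0
white 103 c [618.   93.2] yaw 4.4 [[634.1, 71.4], [630.3, 117.8], [603.8, 69.0], [600.0, 115.4]]
bluelit 55 c [611.8 140.3] yaw 2.5 [[621.2, 120.4], [619.9, 160.2], [601.0, 119.8], [599.7, 159.6]]
red 40 c [609.8  92.1] yaw 3.9 [[615.6, 70.5], [614.1, 113.7], [604.8, 70.2], [603.3, 113.3]]
blue front 0 [nan nan nan]
loose front 0 [nan nan nan]
  return _methods._mean(a, axis=axis, dtype=dtype,
  ret = um.true_divide(
```

View pics/side3c.png

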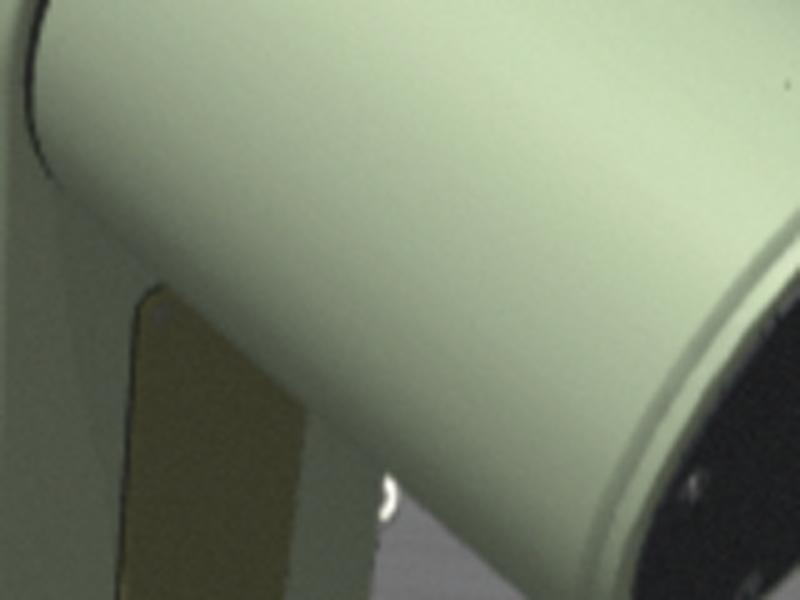

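The arm hides the blocks. I move it aside for a clear look.

Request:
send_rows --steps '[[[-0.7,0.7,-0.1,0,0],[-0.7,0.7,-0.1,0,0],[-0.7,0.7,-0.1,0,0],[-0.7,0.7,-0.1,0,0],[-0.7,0.7,0,0,0]]]'

```text
time_s: 16.38
ee_pos: [287.8, -435.7, 184.1]
ee_rot: [179.9, -0.1, 5.7]
force: [1.0, -0.8, -0.8]
gripper_width: 0.8
gripper_force: 0.0
```

```bash
cat > v.py <<'E'
from h import *
s=env.state();print(s['time_s'],s['ee_pos'].round(1),s['ee_rot'].round(2),s['force'].round(1))
f,Q=grab('side');np.savez('f3',Q=Q,b=f['pixels'])
z=np.load('f1.npz')
for q,px in ((z['Q'],z['b']),(Q,f['pixels'])):
    blocks(px,q);m=masks(px)
    for n,k in (('blue',m['blue']&inb(q,500,560,105,165)),('loose',m['grey']&inb(q,500,560,20,112))):
        k&=(q[...,2]>48)&(q[...,2]<74);print(n,'front',k.sum(),np.nanmedian(q[k],0).round(1) if k.sum() else '')
cv2.imwrite('pics/side3c.png',cv2.resize(f['pixels'][170:290,140:300],(800,600),interpolation=cv2.INTER_CUBIC)[:,:,::-1])
E
python3 v.py
```

```text
16.3833 [ 287.8 -435.7  184.1] [ 1.799e+02 -8.000e-02  5.660e+00] [ 1.  -0.8 -0.8]
blue 470 z 82.9 c [568.1 136.5] wh [102.9  45.7] ang 2.4 [[516.0, 157.0], [518.0, 111.0], [619.0, 161.0], [620.0, 116.0]]
loose 516 z 83.2 c [568.7  54.8] wh [ 45.6 103.4] ang 89.3 [[517.0, 33.0], [517.0, 78.0], [620.0, 31.0], [621.0, 77.0]]
blue front 115 [519.8 127.4  62.2]
loose front 117 [519.8  50.1  61.4]
blue few 0
loose few 0
blue front 0 
loose front 0
```

```bash
python3 - <<'E'
from h import *
z=np.load('f1.npz');Q=z['Q'];m=masks(z['b'])
k=m['red']&inb(Q,500,640,30,80)&(Q[...,2]>78)
p=Q[k];
for s in (p[p[:,0]>569],p[p[:,0]<569]): print('stripe',len(s),s.mean(0).round(1))
f,P=grab('scene');h=cv2.cvtColor(f['pixels'],cv2.COLOR_RGB2HSV).astype(int)
v,u=np.indices(P.shape[:2]);W=planeray(f,u.astype(float),v.astype(float),84.5)
def prof(px,y0,y1,n):
    im=cv2.resize(px,None,fx=4,fy=4,interpolation=cv2.INTER_CUBIC);vv,uu=np.indices(im.shape[:2]);w=planeray(f,(uu+.5)/4-.5,(vv+.5)/4-.5,84.5)
    k=inb(w,592,650,y0,y1);x=w[k][:,0];c=im[k].astype(float)
    print(n,[(int(a),c[(x>=a)&(x<a+3)].mean(0).round().astype(int).tolist()) for a in range(592,648,3)])
prof(f['pixels'],80,105,'loose now');prof(f['pixels'],128,152,'blue now');prof(z['a'],42,66,'loose start')
E
```

```text
stripe 40 [600.   55.   83.9]
stripe 52 [540.8  55.7  83.6]
loose now [(592, [99, 97, 91]), (595, [105, 102, 96]), (598, [121, 108, 103]), (601, [157, 112, 104]), (604, [195, 95, 87]), (607, [216, 61, 50]), (610, [221, 60, 50]), (613, [221, 116, 108]), (616, [223, 184, 177]), (619, [230, 228, 222]), (622, [234, 236, 233]), (625, [234, 234, 230]), (628, [209, 209, 203]), (631, [152, 151, 147]), (634, [102, 101, 96]), (637, [85, 83, 79]), (640, [88, 84, 83]), (643, [89, 84, 84]), (646, [88, 85, 83])]
blue now [(592, [62, 63, 67]), (595, [75, 74, 74]), (598, [97, 98, 101]), (601, [114, 122, 135]), (604, [109, 125, 153]), (607, [87, 115, 161]), (610, [65, 104, 163]), (613, [57, 100, 161]), (616, [55, 92, 147]), (619, [53, 76, 114]), (622, [58, 63, 82]), (625, [64, 63, 70]), (628, [77, 76, 77]), (631, [84, 83, 80]), (634, [88, 84, 82]), (637, [87, 85, 83]), (640, [88, 86, 85]), (643, [88, 86, 84]), (646, [88, 84, 83])]
loose start [(592, [99, 74, 68]), (595, [97, 50, 40]), (598, [107, 47, 36]), (601, [137, 85, 78]), (604, [180, 150, 144]), (607, [217, 207, 201]), (610, [233, 234, 228]), (613, [235, 235, 231]), (616, [219, 218, 212]), (619, [169, 168, 162]), (622, [112, 110, 106]), (625, [87, 86, 81]), (628, [87, 84, 80]), (631, [91, 88, 86]), (634, [90, 87, 86]), (637, [91, 87, 86]), (640, [90, 88, 87]), (643, [90, 88, 87]), (646, [89, 86, 86])]
```

Request:
send_rows --steps '[[[0.35,-0.93,0,0,0],[0.35,-0.93,0,0,0],[0.35,-0.93,0,0,0],[0.35,-0.93,0,0,0],[0.35,-0.93,0,0,0]]]'

```text
time_s: 16.9
ee_pos: [340.0, -239.9, 183.0]
ee_rot: [-180.0, -0.0, 5.6]
force: [0.9, 0.2, -0.0]
gripper_width: 0.5
gripper_force: 0.0
```

Request:
send_rows --steps '[[[0.1,-0.99,0,0,0],[0.1,-0.99,0,0,0],[0.1,-0.99,0,0,0],[0.1,-0.99,0,0,0],[0.1,-0.99,0,0,0]]]'

```text
time_s: 17.32
ee_pos: [339.5, -41.0, 183.2]
ee_rot: [-180.0, -0.1, 5.6]
force: [0.5, -0.4, -0.7]
gripper_width: 0.6
gripper_force: 0.0
```

Request:
send_rows --steps '[[[0.1,-0.99,0,0,0],[0.1,-0.99,0,0,0],[0.1,-0.99,0,0,0],[0.1,-0.99,0,0,0],[0.1,-0.99,0,0,0]]]'

```text
time_s: 17.73
ee_pos: [339.4, 158.0, 183.3]
ee_rot: [-180.0, -0.1, 5.7]
force: [0.2, 0.2, 0.4]
gripper_width: 0.2
gripper_force: 0.0
```

Request:
send_rows --steps '[[[0.1,-0.99,0,0,0],[0.1,-0.99,0,0,0],[0.1,-0.99,0,0,0],[0.1,-0.99,0,0,0],[0.1,-0.99,0,0,0]]]'

```text
time_s: 18.15
ee_pos: [339.4, 356.9, 183.2]
ee_rot: [-180.0, 0.0, 5.7]
force: [0.2, 0.7, 0.3]
gripper_width: 0.7
gripper_force: 0.0
```

```bash
python3 v.py|tail -4
```

```text
blue 442 z 83.1 c [568.7 136.3] wh [101.7  44.6] ang 2.1 [[517.0, 157.0], [519.0, 112.0], [619.0, 160.0], [620.0, 116.0]]
loose 494 z 83.1 c [579.5  92.2] wh [102.5  45.5] ang 1.4 [[528.0, 114.0], [529.0, 68.0], [630.0, 116.0], [631.0, 71.0]]
blue front 98 [519.2 133.4  62.5]
loose front 114 [530.7  86.8  61.7]
```

View pics/side3c.png

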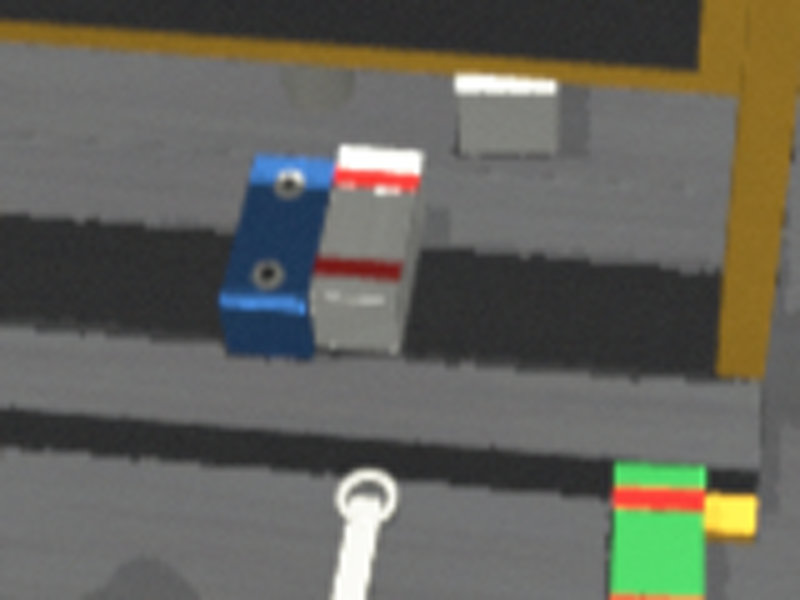

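The crop shows the loose block flush along the blue block, with the joint running along (325,180)-(312,300), and ends about 9 mm off line. The measured separation is 44.5 mm and blue is unmoved. Now the pedal, with the tread at about (428,-287,94).

Request:
send_rows --steps '[[[0.04,0.955,0,0,0],[0.04,0.955,0,0,0],[0.04,0.955,0,0,0],[0.04,0.955,0,0,0],[0.04,0.955,0,0,0]]]'

```text
time_s: 18.62
ee_pos: [366.8, 164.0, 183.0]
ee_rot: [-180.0, 0.0, 5.7]
force: [0.1, -0.2, 0.3]
gripper_width: 0.5
gripper_force: 0.0
```

Request:
send_rows --steps '[[[0.04,0.955,0,0,0],[0.04,0.955,0,0,0],[0.04,0.955,0,0,0],[0.04,0.955,0,0,0],[0.04,0.955,0,0,0]]]'

```text
time_s: 19.03
ee_pos: [393.9, -25.3, 183.3]
ee_rot: [-180.0, -0.1, 5.7]
force: [0.8, 0.5, 0.4]
gripper_width: 0.2
gripper_force: 0.0
```

Request:
send_rows --steps '[[[0.04,0.955,0,0,0],[0.04,0.955,0,0,0],[0.04,0.955,0,0,0],[0.04,0.955,0,0,0],[0.04,0.955,0,0,0]]]'

```text
time_s: 19.45
ee_pos: [421.1, -214.5, 183.2]
ee_rot: [-180.0, -0.0, 5.6]
force: [2.0, 0.3, 0.5]
gripper_width: 0.6
gripper_force: 0.0
```

Request:
send_rows --steps '[[[0.04,0.955,0,0,0],[0.04,0.955,0,0,0],[0,0,0.8,0,0],[0,0,0.7,0,0],[0,0,0,0,0]]]'

```text
time_s: 19.87
ee_pos: [428.7, -286.8, 118.2]
ee_rot: [-179.6, 0.5, 5.6]
force: [-1.2, 0.3, -0.6]
gripper_width: 0.2
gripper_force: 0.0
```

Request:
send_rows --steps '[[[0,0,0.4,0,0],[0,0,0.4,0,0],[0,0,0.3,0,0],[0,0,0.3,0,0],[0,0,0,0,0]]]'

```text
time_s: 20.28
ee_pos: [431.3, -287.9, 67.0]
ee_rot: [-179.9, 0.1, 5.7]
force: [-2.3, 1.2, 17.1]
gripper_width: 0.7
gripper_force: 8.8
```

Request:
send_rows --steps '[[[0,0,0.15,0,0],[0,0,0,0,0]]]'

```text
time_s: 20.45
ee_pos: [431.6, -288.3, 62.4]
ee_rot: [-180.0, 0.1, 5.7]
force: [-4.9, 2.7, 7.0]
gripper_width: 0.3
gripper_force: 3.5
```

Request:
send_rows --steps '[[[0,0,0.1,0,0],[0,0,0,0,0]]]'

```text
time_s: 20.62
ee_pos: [431.3, -288.3, 58.6]
ee_rot: [-179.9, 0.1, 5.7]
force: [-5.0, 2.0, 8.4]
gripper_width: 0.5
gripper_force: 4.0
```

Request:
send_rows --steps '[[[0,0,0.1,0,0],[0,0,0,0,0]]]'

```text
time_s: 20.78
ee_pos: [431.1, -288.3, 55.5]
ee_rot: [-179.9, 0.1, 5.7]
force: [-6.3, 2.3, 13.6]
gripper_width: 0.6
gripper_force: 6.4
```

Request:
send_rows --steps '[[[0,0,0.05,0,0],[0,0,0,0,0]]]'

```text
time_s: 20.95
ee_pos: [431.1, -288.3, 55.0]
ee_rot: [-180.0, 0.1, 5.7]
force: [-8.8, 4.9, 23.2]
gripper_width: 0.4
gripper_force: 11.1
```

The pedal is at its stop, since the height stalls and the force rises. I hold about a second and check the plate angle.

Request:
send_rows --steps '[[[0,0,0,0,0],[0,0,0,0,0],[0,0,0,0,0],[0,0,0,0,0],[0,0,0,0,0]]]'

```text
time_s: 21.37
ee_pos: [431.1, -288.3, 55.0]
ee_rot: [-180.0, 0.1, 5.7]
force: [-9.6, 3.5, 21.9]
gripper_width: 0.1
gripper_force: 10.9
```

Request:
send_rows --steps '[[[0,0,0,0,0],[0,0,0,0,0],[0,0,0,0,0],[0,0,0,0,0],[0,0,0,0,0]]]'

```text
time_s: 21.78
ee_pos: [431.1, -288.3, 55.0]
ee_rot: [-180.0, 0.1, 5.7]
force: [-9.2, 4.8, 21.9]
gripper_width: 0.2
gripper_force: 10.9
```

```bash
cat > ped.py <<'E'
from h import *
s=env.state();print(s['time_s'],s['ee_pos'].round(1),s['force'].round(1))
f,Q=grab('scene');p=Q[masks(f['pixels'])['yel']&inb(Q,380,570,-340,-240)];p=p[(p[:,2]>25)&(p[:,2]<115)]
for k in range(4):
    A=np.c_[p[:,:2],np.ones(len(p))];c=np.linalg.lstsq(A,p[:,2],rcond=None)[0];p=p[abs(A@c-p[:,2])<6]
print(len(p),'slope rad',np.arctan(np.hypot(*c[:2])).round(3))
lit(f,Q)
E
python3 ped.py
```

```text
21.7833 [ 431.1 -288.3   55. ] [-9.2  4.8 21.9]
1407 slope rad 0.06
white 101 c [618.3  93.2] yaw 3.7 [[637.8, 73.3], [628.8, 118.8], [608.3, 67.4], [599.3, 112.9]]
bluelit 56 c [611.7 140.4] yaw 2.7 [[621.2, 120.4], [619.9, 160.2], [601.0, 119.8], [599.7, 159.6]]
red 40 c [609.8  92.1] yaw 3.9 [[615.6, 70.5], [614.1, 113.7], [604.8, 70.2], [603.3, 113.3]]
```

Slope is 0.06, which is 0.32 − 0.26, so the pedal is fully down. I release it.

Request:
send_rows --steps '[[[0,0,-0.3,0,0],[0,0,-0.4,0,0],[0,0,-0.5,0,0],[0,0,-0.8,0,0],[0,0,-1,0,0]]]'

```text
time_s: 22.25
ee_pos: [431.4, -287.9, 172.1]
ee_rot: [-179.9, 0.1, 5.7]
force: [1.7, -0.4, 0.4]
gripper_width: 0.5
gripper_force: 0.0
```

Request:
send_rows --steps '[[[0,0,-0.5,0,0],[0,0,0,0,0],[0,0,0,0,0],[0,0,0,0,0],[0,0,0,0,0]]]'

```text
time_s: 22.67
ee_pos: [431.3, -288.6, 189.8]
ee_rot: [-179.9, 0.1, 5.6]
force: [0.2, -0.8, 0.3]
gripper_width: 0.5
gripper_force: 0.0
```

```bash
python3 ped.py && python3 - <<'E'
from h import *
f,P=grab('scene');m=masks(f['pixels']);k=(m['red'])&inb(P,690,770,-340,-260);print('oiler',np.nanmedian(P[k],0))
z=np.load('f1.npz');k=masks(z['a'])['red']&inb(z['P'],690,770,-340,-260);print(np.nanmedian(z['P'][k],0))
q=np.load('f3.npz')
for Q,b in((z['Q'],z['b']),(q['Q'],q['b'])):
    k=inb(Q,290,490,40,100)&(Q[...,2]>3)&(Q[...,2]<15)&(b.min(-1)>140);print('spanner',np.nanmean(Q[k],0).round(1))
    k=inb(Q,360,440,240,330)&(Q[...,2]>20)&(Q[...,2]<36);print('bush',np.nanmean(Q[k],0).round(1))
E
```

```text
22.6667 [ 431.3 -288.6  189.8] [ 0.2 -0.8  0.3]
1965 slope rad 0.323
white 102 c [618.2  93.1] yaw 2.8 [[634.1, 71.4], [630.3, 117.8], [603.8, 69.0], [600.0, 115.4]]
bluelit 55 c [612.1 140. ] yaw 3.3 [[621.2, 120.4], [619.9, 160.2], [601.0, 119.8], [599.7, 159.6]]
red 40 c [609.8  92.1] yaw 3.9 [[615.6, 70.5], [614.1, 113.7], [604.8, 70.2], [603.3, 113.3]]
oiler [ 746.3976692  -315.39082674   82.0887291 ]
[ 746.04432637 -315.40699961   82.66755457]
spanner [380.   70.7   5.6]
bush [400.1 287.   26.9]
spanner [380.   70.5   5.6]
bush [400.4 287.   26.8]
```

```bash
python3 -c "
from workcell import env
print(env.job_done())"
```

```text
the job is handed in; nothing more can be done
None
```

I handed the job in at about 23 s of robot time, but it returned no verdict. By camera, the loose block is flush against the blue one (ends about 9 mm off line), blue is where it started within camera error, the pedal went to its stop for over 0.8 s and is back up, and the oiler, spanner and bush are unmoved; I used the green decoy as a pusher and left it on the bench in front of the press.

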